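Brush out the analyser's sample well, then hold its cover at the airing mark

ROBOT

A 6-joint arm with a two-finger parallel gripper is mounted at the origin on the work surface. World frame = base frame: x ahead of the robot, y to its left, z up, the work surface at z = 0. Lengths are in mm, angles in rad, forces in N, time in s.
With the tool pointing down it reaches from about 275 to 1000 mm from the base axis. Payload 8.4 kg.
Tool frame: the origin (TCP) lies at the very end of the fingers, on their centre line; the grasp point (between the pads) lies 19 mm behind it; z points along the fingers, y is the line along which they close (so a half turn about z gives the same grasp; the last joint's range is limited). The gripper opens to 85 mm and grips with 20 to 120 N. Pads are 22 mm wide; open, the fingers measure 114 mm over their backs; the gripper's body (76 mm by 85 mm) begins 54 mm behind the grasp point. The pads swing forward as they close: fully open they stand 13 mm farther back than shut.
Start: joints at [1.294, 0.353, 1.633, -0, 1.155, -0.002], TCP at [169.595, 601.552, 192.181] pointing down, gripper open.
Joint ranges: [-2.63, 2.63], [-0.92, 2.1], [0.06, 2.66], [-1.3, 4.44], [0, 2.69], [-3.02, 3.02]. Speed limits (rad/s): [2.22, 2.22, 2.79, 3.14, 3.14, 3.14].

INTERFACE

Orientations are given as [roll, pitch, yaw] about the fixed x, y, z axes, in that order (R = Rz(yaw) Ry(pitch) Rx(roll)).
In Python, from rig import r, vision gives the robot as it stands. The module is installed in compiled form; this text tells all that it offers.
- The arm moves only by the tool play_rows, never from a script. Its argument "steps" is a list of rows, each an object with "delta_pos": the shift along the tool's x, y, z in cm, a list of three; "yaw": the turn about the tool's z in rad; "jaw": the opening in per cent of the stroke, from 0 (shut) to 100 (fully open). A call has exactly 8 rows; each row is the pose to reach, as a shift and turn from the pose commanded when the call began, along the tool's axes at that moment; what a row does not reach only later rows make up. A row lasts 1/10 s, in which the tool goes at most 50 mm and 8.59 degrees, less where a joint would pass 70% of its speed; a pose out of reach is approached as far as the arm can. A call with a gripper value outside its range is refused whole. The fingers move at their own pace and stop on an object; "grip_force" is the grip in N (left out, the last holds). Time passes only in rows, so rows that repeat a pose let the fingers close, or fill a call up. It gives the time, the measured TCP pose, the force, the opening and the grip force at its end, in the units of the state.
- r.sense(): the state, without advancing time (a new reading comes with each control period).
- vision.grab_frame(name): name is "scene" or "top" or "wrist"; returns (picture, depth): 480x640x3 uint8, red, green, blue; 480x640 float32, mm along the optical axis (not along the pixel's ray), 0 where there is no reading.
- vision.calibration(name): a dict with "mtx" (3x3 intrinsics, pixels), "extrinsics" (4x4, takes a point from camera to world coordinates). Camera axes: x right, y down, z forward; pixel columns grow to the right and rows downward; lengths in mm; the calibration is good to about 2 mm. A picture is of the moment at which its call begins: read the wrist's pose just before it. calibration takes no time and is no camera call; for the wrist camera it gives the pose at the moment of the call.
- r.sign_off(): hands the job in; it is judged then, once.
Trained networks look in the newest picture that a camera, given by its name, has taken for a name from the list of things; names that differ only in an ending like _2 or _b are one class to them, and where a whole thing is asked for, a point or a joint stands for the part that bears it (a point fixed in the world has none). Each returns a list of dicts, best first, with "conf" (0 to 1); they miss things now and then, are a little off and sometimes report something else, mostly with a low value. They report only what shows in the picture. A call takes as long as a camera call. They do not tell look-alikes from the thing itself.
- vision.cut_out(camera, thing): "region" (480x640 bool, what is visible of it) and "uv" ([column, row] in pixels, amid what is visible of it).
- vision.landmark_of(camera, thing): "uv" ([column, row] in pixels: a listed point, or the origin of a listed thing).
The state is a dict: "clock": time; "qpos": joint angles; "qvel": joint speeds; "joint_efforts": joint torques, N m; "eef_pos": TCP position; "tcp_rot": TCP orientation; "contact_force": force on the tool from outside, world axes, zero at the start; "wrist_torque": the same for the moment, N m; "opening": opening from 0.0 (shut) to 1.0 (fully open); "grasp_force": force on a finger pad.
Only numpy, scipy, OpenCV 4.12 (cv2) and the standard library are available. Lean on these libraries where they do the work, as an engineer would, in place of code of your own. Each camera call takes 0.05 s, during which the arm holds its last target. There are 200 camera calls.

TASK

Clean the sample well of the bench analyser: take the long brush from its stand, push it right down to the bottom of the well twice, raising it to the well's mouth in between, and stand it back in its stand. Then swing the open cover over towards the well until it lines up with the pointer of the clip on the quadrant, and finish while still holding it there with the gripper's fingers: the hinge is free, so never let the cover drop shut. Leave the clip and the other things on the bench where they are.

Things in the scene. Friction and masses are not known exactly. Their poses are not given: they have to be found in the camera images.
- analyser: bench analyser, a fixed white plastic box with a flat deck 80 mm high; origin on the bench, z up. It reaches 110 mm to either side along its x, and from -90 to +200 mm along its y. The cover hinges about a line along its x. At x = +100 mm stands a quadrant, a steel arc of radius 85 mm about the hinge line, top 170 mm above the bench, carrying the clip
- well_floor (a point): centre of the flat floor of the sample well: a round hole in the deck, 48 mm wide, 65 mm deep (mouth level with the deck, 80 mm above the bench; floor 15 mm above the bench), ringed by a thin blue gasket; axes as the analyser's
- hinge (a point): middle of the cover's hinge line, 85 mm above the bench, 115 mm from the well's axis towards the analyser's +y; axes as the analyser's
- cover (a joint): angle (rad) of the cover, a grey plate 160 mm (along the hinge) by 150 by 8 mm, about 0.3 kg: 0 = shut, flat over the well, pointing from the hinge to the analyser's -y; pi/2 = upright; it starts open, leaning back past upright on its stop at 1.85. The hinge is free: short of upright the cover falls shut
- cover_bar (a point): middle of the cover's pull bar: round, steel, 12 mm thick, parallel to the hinge line, 188 mm from it, 38 mm beyond the cover's edge, 100 mm clear between its end brackets, free to be pinched across from above and to turn in the fingers. At cover angle a it lies 188 mm * cos(a) from the hinge to the analyser's -y and 188 mm * sin(a) above it. y axis: in the cover's plane, bar to hinge
- mark (a joint): angle of the clip on the quadrant, measured exactly as the cover's: the cover is at the mark when both angles are equal. Between 0.75 and 1.2 rad. The clip is stiff but not locked
- mark_tip (a point): outer tip of the clip's pointer: a dark steel blade 3 mm thick that points straight away from the hinge line, its tip 124 mm from the hinge line, on the analyser's +x side (x = +100 mm), 20 mm beside the cover's edge; its y axis points from the tip to the hinge line
- stand: brush stand, a fixed grey block 80 by 80 mm, 80 mm high, on a thin steel plate 100 by 100 mm; origin in the centre of the underside
- stand_floor (a point): centre of the floor of the stand's round hole, 32 mm wide, 70 mm deep, open at the top (floor 10 mm above the bench)
- brush_grip (a point): middle of the brush's handle: a black upright cylinder 20 mm thick and 64 mm long. The brush is 200 mm long in all, 60 g: below the handle a thin steel rod, then a stiff white brush head 25 mm thick and 60 mm long. This point lies 168 mm above the brush's lower end, 32 mm below its top; z runs up along the brush
- brush_tip (a point): centre of the lower end of the brush head, flat; the brush starts standing upright in the stand with this end on the floor of the hole
- bottle: amber bottle, 60 mm thick, 120 mm high, a bystander; origin in the centre of its underside
- beaker: glass beaker, 72 mm wide, 90 mm high, a bystander; origin in the centre of its underside
- tip_box: low pipette-tip box with a clear lid, 87 by 122 mm, 61 mm high, a bystander; origin in the centre of its underside
Things that resemble listed ones, but are neither listed nor needed, are in the scene too. There is more than one size of the part that bears brush_grip; the job needs the smaller. What is shaped like the stand but yellow is not meant.

How it is judged (in metres and radians):
On the way, in this order (a step that is already met when the one before it is completed fails the run):
1. the brush's end is at the bottom of the well (within 12 mm of its floor) (z of brush_tip in the frame of well_floor below 0.012 m and horizontal distance between brush_tip and well_floor below 0.024 m), for 0.05 s.
2. the brush is raised until its end is less than 20 mm below the well's mouth, over the well (z of brush_tip in the frame of well_floor above 0.045 m and horizontal distance between brush_tip and well_floor below 0.03 m), for 0.05 s.
3. the brush's end is at the bottom of the well a second time (all of step 1), for 0.05 s.
4. the brush stands in its stand again, let go (z of brush_tip in the frame of stand_floor below 0.012 m and horizontal distance between brush_tip and stand_floor below 0.015 m and angle between brush_tip's own z axis and vertical below 0.25 rad and contact force between the fingers and brush below 0.1 N), for 0.2 s.
At the end, for the whole second after the job is handed in: the cover is held still by the gripper's fingers, by nothing else, within 0.08 rad (4.6 degrees) of the clip's angle, and the brush stands in its stand, its end within 12 mm of the hole's floor (angle between the y axis of cover_bar and the y axis of mark_tip, either way round below 0.08 rad and velocity of joint cover between -0.1 and 0.1 rad/s and contact force between the fingers and cover above 0.2 N and contact force between each of brush, bottle, beaker, tip_box and cover below 0.05 N and z of brush_tip in the frame of stand_floor below 0.012 m and horizontal distance between brush_tip and stand_floor below 0.015 m and angle between brush_tip's own z axis and vertical below 0.25 rad); the arm keeps its last pose, push and grip.
It fails at once if the cover drops shut (below 0.3 rad) (value of joint cover below 0.3 rad).
It fails at once if the clip is pushed along the quadrant by more than 6 mm (distance of mark_tip from where it was at the start of the episode above 0.006 m).
It fails at once if a bystander is moved by more than 30 mm (distance of any of bottle, beaker, tip_box from where it was at the start of the episode above 0.03 m).
It also fails if it takes over 61 s, if anything falls off the work surface, if the arm or the gripper's body presses on something with over 40 N, if the wrist force passes 120 N, or if a joint passes its speed limit or range.

## Working session

There is one attempt and no reset: what is moved stays moved. The work goes in short steps, Python scripts to look and compute and a tool call to move; the robot and the scene stay as the last step left them, time stands still between calls to the robot, and variables do not carry over. Pictures are saved under pics/ and viewed, at most 13 in all, crops included, and the job is handed in when it is done.

Besides the shell and the picture viewer there is one more tool, called after "Emit:" as name(argument=value, ...) on one line, values as JSON. play_rows: Moves the arm, as the interface text tells. Its arguments: {"type":"object","properties":{"steps":{"type":"array"},"grip_force":{"type":"number"}},"required":["steps"]}

```bash
mkdir -p pics
cat > h.py <<'E'
import numpy as np, cv2
from rig import r, vision
def save(n,img): cv2.imwrite('pics/'+n+'.png',cv2.cvtColor(img,cv2.COLOR_RGB2BGR))
def px2w(cam,uv,depth=None,z=None):
    c=vision.calibration(cam);K=np.array(c['mtx']);T=np.array(c['extrinsics'])
    d=np.linalg.inv(K)@[uv[0],uv[1],1.]
    if z is not None:
        dw=T[:3,:3]@d; s=(z-T[2,3])/dw[2]; return T[:3,3]+s*dw
    return T[:3,:3]@(d*depth)+T[:3,3]
def cloud(cam,depth):
    c=vision.calibration(cam);K=np.array(c['mtx']);T=np.array(c['extrinsics'])
    v,u=np.mgrid[:480,:640]
    P=np.stack([(u-K[0,2])/K[0,0]*depth,(v-K[1,2])/K[1,1]*depth,depth],-1)
    return P@T[:3,:3].T+T[:3,3]
E
python3 - <<'E'
from h import *
s=r.sense(); print(s['clock'],s['eef_pos'],s['tcp_rot'])
for cam in('top','scene'):
    im,d=vision.grab_frame(cam); save(cam+'0',im); np.save(cam+'_d.npy',d); np.save(cam+'_i.npy',im)
    print(cam,np.round(vision.calibration(cam)['extrinsics'],3).tolist())
    for t in ['well_floor','hinge','cover_bar','mark_tip','stand','stand_floor','brush_grip','brush_tip','bottle','beaker','tip_box','analyser']:
        print(t,[(np.round(o['uv']).tolist(),round(o['conf'],2)) for o in vision.landmark_of(cam,t)][:4])
E
```

```text
0.0 [169.44000099 601.01947363 191.45326196] [-3.14017432e+00 -1.44085330e-05  2.86679367e+00]
top [[0.024, -0.985, 0.17, 311.056], [-0.999, -0.027, -0.018, 30.668], [0.022, -0.17, -0.985, 1336.632], [0.0, 0.0, 0.0, 1.0]]
well_floor [([308.0, 242.0], 0.7)]
hinge [([267.0, 234.0], 0.74), ([425.0, 257.0], 0.55)]
cover_bar [([238.0, 215.0], 0.66)]
mark_tip [([302.0, 195.0], 0.57)]
stand [([402.0, 335.0], 0.9), ([475.0, 257.0], 0.81), ([420.0, 259.0], 0.76)]
stand_floor [([422.0, 260.0], 0.95), ([405.0, 333.0], 0.83), ([474.0, 258.0], 0.82)]
brush_grip [([436.0, 250.0], 0.54)]
brush_tip [([426.0, 221.0], 0.82), ([422.0, 262.0], 0.62)]
bottle [([468.0, 308.0], 0.57)]
beaker [([422.0, 178.0], 0.56)]
tip_box [([421.0, 182.0], 0.43)]
analyser [([298.0, 242.0], 0.63), ([299.0, 193.0], 0.21)]
scene [[0.221, 0.845, -0.487, 1125.052], [0.975, -0.189, 0.115, -101.944], [0.006, -0.5, -0.866, 1239.252], [0.0, 0.0, 0.0, 1.0]]
well_floor [([338.0, 273.0], 0.66)]
hinge [([384.0, 255.0], 0.71)]
cover_bar [([416.0, 215.0], 0.89), ([345.0, 278.0], 0.61)]
mark_tip [([354.0, 283.0], 0.55)]
stand [([129.0, 302.0], 0.94), ([207.0, 210.0], 0.83), ([194.0, 286.0], 0.62), ([349.0, 277.0], 0.37)]
stand_floor [([211.0, 206.0], 0.93), ([194.0, 284.0], 0.91), ([126.0, 304.0], 0.61)]
brush_grip [([171.0, 290.0], 0.65)]
brush_tip []
bottle [([139.0, 249.0], 0.57)]
beaker [([211.0, 387.0], 0.97), ([194.0, 286.0], 0.36)]
tip_box [([467.0, 218.0], 0.61)]
analyser [([350.0, 276.0], 0.8)]
```

View pics/top0.png

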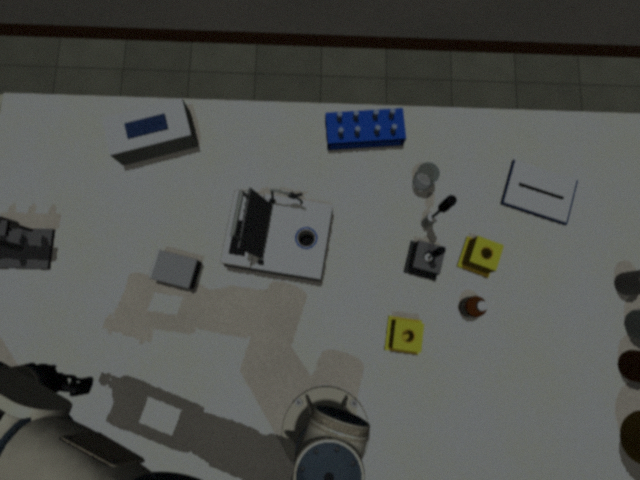

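View pics/scene0.png

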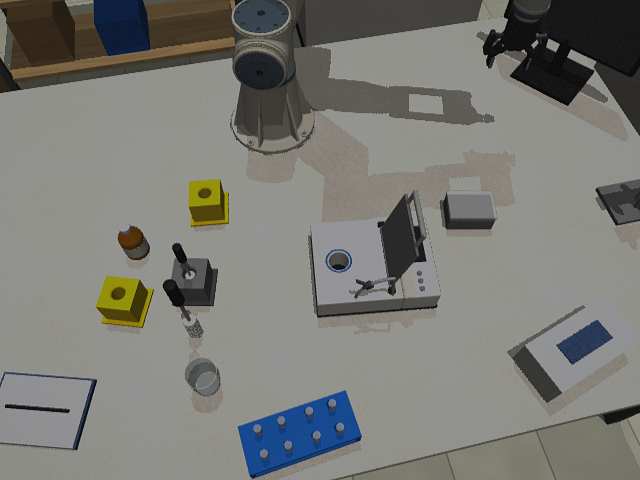

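Top view: the grey stand with a brush is at (427,258). A larger brush stands free at (428,222), handle (446,205). The yellow stands at (481,255) and (405,335) are decoys. Analyser well is at (306,237), with the cover open on its left (about 255,225) and the clip on the far side (290,195). Brush candidates are scene (180,254), in the grey stand, and scene (173,292), free-standing and bigger. I choose the one in the grey stand.

Run:
```python
from h import *
T=np.load('top_d.npy');S=np.load('scene_d.npy');iT=np.load('top_i.npy');iS=np.load('scene_i.npy')
ct=cloud('top',T);cs=cloud('scene',S)
sf=px2w('top',[422,260],z=10);print('stand_floor top',sf, 'scene',px2w('scene',[194,284],z=10))
print('well top',px2w('top',[308,242],z=15),'scene',px2w('scene',[338,273],z=15))
print('hinge',px2w('top',[267,234],z=85),px2w('scene',[384,255],z=85))
# stand top surface and handle
for nm,c,im in(('top',ct,iT),('scene',cs,iS)):
    near=(np.hypot(c[...,0]-sf[0],c[...,1]-sf[1])<120)
    m=near&(abs(c[...,2]-80)<6); P=c[m]; g=im[m].astype(int); 
    q=P[(np.ptp(g,axis=1)<25)]; print(nm,'z80 pts',len(q),np.median(q,0) if len(q) else '', cv2.minAreaRect(q[:,:2].astype(np.float32)) if len(q)>5 else '')
    m=near&(c[...,2]>125); P=c[m]; vv=np.argwhere(m)
    # cluster
    mm=m.astype(np.uint8); n,l=cv2.connectedComponents(mm)
    for i in range(1,n):
        Q=c[l==i]
        if len(Q)>4:
            print(nm,i,len(Q),'uv',np.argwhere(l==i).mean(0)[::-1].round(), 'z',Q[:,2].min().round(),Q[:,2].max().round())
            for a,b in((125,150),(150,180),(180,215),(215,300)):
                k=Q[(Q[:,2]>a)&(Q[:,2]<=b)]
                if len(k): print('   ',a,len(k),k.mean(0).round(1),np.ptp(k,axis=0).round(1))
# bar, deck
for nm,c,im in(('top',ct,iT),('scene',cs,iS)):
    reg=(abs(c[...,0]-px2w('top',[298,240],z=80)[0])<220)&(abs(c[...,1]-px2w('top',[298,240],z=80)[1])<220)
    m=reg&(abs(c[...,2]-80)<5); print(nm,'deck',m.sum(),cv2.minAreaRect(c[m][:,:2].astype(np.float32)))
    m=reg&(c[...,2]>150); n,l=cv2.connectedComponents(m.astype(np.uint8))
    for i in range(1,n):
        Q=c[l==i]
        if len(Q)>8: print(nm,i,len(Q),'min',Q.min(0).round(),'max',Q.max(0).round()); t=Q[Q[:,2]>Q[:,2].max()-12]; print('  top mean',t.mean(0).round(1))
big=cv2.resize(iS[220:360,100:300],(800,560),interpolation=cv2.INTER_CUBIC); big2=cv2.resize(iS[180:320,300:460],(640,560),interpolation=cv2.INTER_CUBIC)
save('crop1',np.clip(big*1.5,0,255).astype(np.uint8)); save('crop2',np.clip(big2*1.5,0,255).astype(np.uint8))
```

```text
stand_floor top [ 496.26845213 -280.08257364   10.        ] scene [ 493.01456797 -283.26230602   10.        ]
well top [540.94680488  64.97180285  15.        ] scene [543.86223009  71.5809833   15.        ]
hinge [548.67521372 180.66945952  85.        ] [554.41113802 180.80825404  85.        ]
top z80 pts 651 [ 494.62852376 -280.16015707   80.61515374] ((535.0386962890625, -292.2010498046875), (80.91006469726562, 157.04388427734375), 77.0299072265625)
top 1 150 uv [446. 205.] z 132.0 275.0
    125 6 [ 613.2 -292.8  139.4] [ 2.1  4.4 17.1]
    150 4 [ 613.3 -293.8  155.5] [2.8 5.3 5.9]
    180 33 [ 606.9 -288.8  201.6] [12.  21.3 29.7]
    215 107 [ 608.2 -290.6  251.9] [13.6 26.8 58.8]
top 2 94 uv [438. 251.] z 127.0 216.0
    125 2 [ 493.2 -283.3  137.3] [ 8.4  5.4 21.2]
    150 25 [ 494.6 -276.9  164.6] [15.3 11.9 29.6]
    180 66 [ 496.4 -280.9  204.5] [18.2 18.2 33.2]
    215 1 [ 489.5 -280.9  216. ] [0. 0. 0.]
scene z80 pts 872 [ 499.69778242 -279.0430295    79.03890103] ((520.9271850585938, -326.9528503417969), (153.32582092285156, 160.52476501464844), 71.06671905517578)
scene 
[... 244 characters left out ...]
uv [171. 284.] z 186.0 271.0
    180 8 [ 614.6 -281.1  198. ] [ 4.9  1.2 26.3]
    215 77 [ 610.6 -291.1  263.1] [14.1 24.7 51.7]
top deck 5040 ((555.1544799804688, 153.93719482421875), (289.7227783203125, 220.9480743408203), 82.25590515136719)
top 1 1277 min [482. 188. 150.] max [643. 247. 278.]
  top mean [563.9 234.6 271. ]
top 2 106 min [641.  81. 150.] max [660. 166. 177.]
  top mean [652.1 133.  169.7]
scene deck 6883 ((553.2301635742188, 154.72097778320312), (288.83966064453125, 224.1319122314453), 82.22506713867188)
scene 1 1663 min [481. 188. 150.] max [642. 249. 275.]
  top mean [566.9 234.8 269.5]
scene 2 162 min [640.  82. 150.] max [659. 170. 176.]
  top mean [651.6 133.7 168.6]
```

View pics/crop1.png

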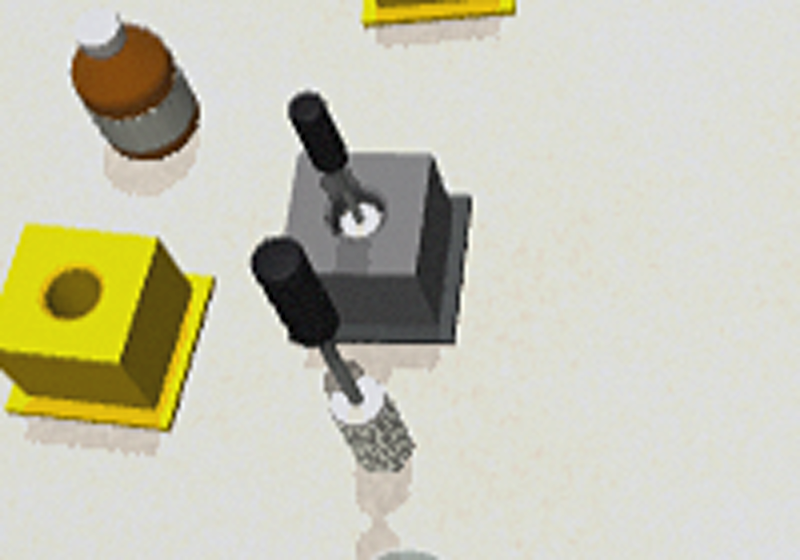

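View pics/crop2.png

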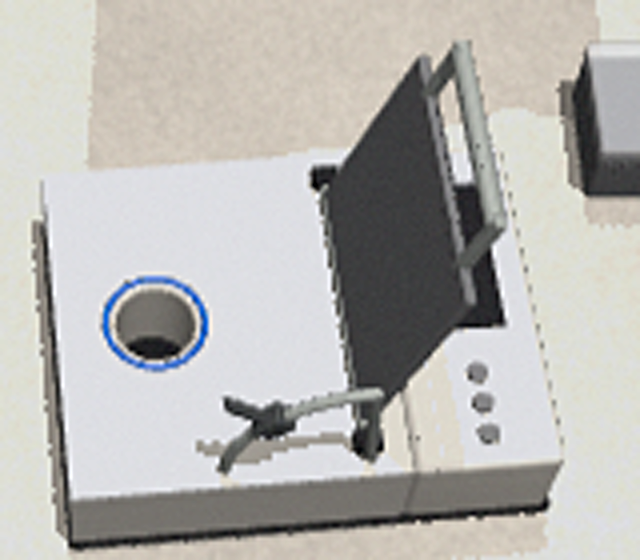

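Crop1 confirms the smaller brush in the grey stand (handle at crop (318,130)), with the larger brush standing free in front of it. Crop2 shows the blue-ringed well at (155,322), the pull bar at the top right, and the clip with its pointer at (245,410) on the quadrant.

```bash
cat >> h.py <<'E'
def go(x,y,z,psi=None):
    s=r.sense(); p=np.array(s['eef_pos']); R=cv2.Rodrigues(np.zeros(3))[0]
    from scipy.spatial.transform import Rotation as Ro
    R=Ro.from_euler('xyz',s['tcp_rot']).as_matrix()
    d=R.T@(np.array([x,y,z])-p)/10
    print('t',s['clock'],'pos',p.round(1),'rot',np.round(s['tcp_rot'],3),'open',round(s['opening'],3),'delta cm',d.round(2),'yaw',None if psi is None else round((s['tcp_rot'][2]-psi+np.pi)%(2*np.pi)-np.pi,3))
E
python3 - <<'E'
from h import *
for nm in('top','scene'):
    d=np.load(nm+'_d.npy');im=np.load(nm+'_i.npy');c=cloud(nm,d)
    hsv=cv2.cvtColor(im,cv2.COLOR_RGB2HSV)
    m=(hsv[...,0]>100)&(hsv[...,0]<130)&(hsv[...,1]>90)&(abs(c[...,0]-543)<60)&(abs(c[...,1]-68)<60)
    uv=np.argwhere(m)[:,::-1]; P=np.array([px2w(nm,u,z=81) for u in uv]); print(nm,'well',len(P),cv2.fitEllipse(P[:,:2].astype(np.float32)))
    yd=np.array([np.cos(np.radians(82.24)),np.sin(np.radians(82.24))]);xd=np.array([yd[1],-yd[0]])
    W=P[:,:2].min(0)/2+P[:,:2].max(0)/2
    # local coords rel. to well
    L=np.stack([(c[...,:2]-W)@xd,(c[...,:2]-W)@yd,c[...,2]],-1)
    b=L[(abs(L[...,0])<60)&(L[...,2]>255)&(L[...,1]>100)]; b=b[b[:,2]>b[:,2].max()-14]
    print('W',W,'bar local',b.mean(0),b.min(0),b.max(0), 'slope',np.polyfit(b[:,0],b[:,1],1))
    q=L[(abs(L[...,0]-100)<14)&(L[...,1]>0)&(L[...,1]<140)&(L[...,2]>100)&(L[...,2]<220)]
    ry=115-q[:,1]; rz=q[:,2]-85; rr=np.hypot(ry,rz); a=np.arctan2(rz,ry)
    for lo,hi in((70,80),(80,90),(90,100),(100,110),(110,118),(118,126),(126,135)):
        k=(rr>lo)&(rr<=hi); print(lo,k.sum(),np.percentile(a[k],[10,50,90]).round(3) if k.any() else '',q[k,0].mean() if k.any() else '')
    for o in vision.landmark_of(nm,'mark_tip') if 0 else []: pass
go(497,-281,280)
E
```

```text
top well 12 ((545.875732421875, 69.40409851074219), (41.55982208251953, 62.51523971557617), 19.8509464263916)
W [537.32576692  69.53372078] bar local [  2.64188909 167.03832402 270.77960869] [-53.34864066 161.64389574 263.48537855] [ 59.79638033 174.20811167 276.49496118] slope [8.64575937e-04 1.67036040e+02]
70 3 [0.992 1.49  1.519] 101.86000797635698
80 72 [0.38  1.002 1.425] 104.745261184273
90 37 [0.77  0.86  1.424] 104.49678620476263
100 7 [0.789 0.798 0.82 ] 105.40719246885627
110 5 [0.781 0.799 0.823] 104.21358157636038
118 8 [0.787 0.798 0.809] 105.20975538941897
126 1 [0.799 0.799 0.799] 106.36615576060792
scene well 110 ((542.323974609375, 71.04119873046875), (59.75589370727539, 59.87055206298828), 177.51820373535156)
W [542.38771568  70.96058443] bar local [  2.355748   165.63233692 269.3625138 ] [-59.15384707 160.37028368 262.19873923] [ 58.71069956 173.49136169 274.84482032] slope [-1.90752331e-03  1.65636831e+02]
70 11 [0.725 0.869 1.501] 102.52445148539859
80 131 [0.343 0.964 1.426] 100.43061505977317
90 49 [0.732 0.821 1.082] 100.35550664680542
100 11 [0.763 0.779 0.791] 99.40842041321861
110 11 [0.77  0.783 0.8  ] 100.09399781924844
118 11 [0.765 0.774 0.788] 99.33132817482323
126 0  
t 1.3 pos [169.6 601.5 192.2] rot [-3.142  0.     2.867] open 1.002 delta cm [-55.46 -76.06  -8.78] yaw None
```

Emit:
play_rows(steps=[{"delta_pos": [0, -1, -5], "yaw": 0, "jaw": 100}, {"delta_pos": [-2.5, -5, -8], "yaw": 0, "jaw": 100}, {"delta_pos": [-5.2, -9.2, -9], "yaw": 0, "jaw": 100}, {"delta_pos": [-8, -13, -9], "yaw": 0, "jaw": 100}, {"delta_pos": [-11, -17, -9], "yaw": 0, "jaw": 100}, {"delta_pos": [-14, -21, -9], "yaw": 0, "jaw": 100}, {"delta_pos": [-17, -25, -9], "yaw": 0, "jaw": 100}, {"delta_pos": [-20, -28.5, -9], "yaw": 0, "jaw": 100}])

```text
clock: 2.1
eef_pos: [284.7, 271.3, 282.4]
tcp_rot: [3.141, 0.001, 2.868]
contact_force: [2.3, 0.2, 0.5]
opening: 1.0
grasp_force: 0.0
```

Emit:
play_rows(steps=[{"delta_pos": [-3, -4, 0], "yaw": 0, "jaw": 100}, {"delta_pos": [-6, -8, 0], "yaw": 0, "jaw": 100}, {"delta_pos": [-9, -12, 0], "yaw": 0, "jaw": 100}, {"delta_pos": [-12, -16, 0], "yaw": 0, "jaw": 100}, {"delta_pos": [-15, -20, 0], "yaw": 0, "jaw": 100}, {"delta_pos": [-18, -24, 0], "yaw": 0, "jaw": 100}, {"delta_pos": [-20, -28, 0], "yaw": 0, "jaw": 100}, {"delta_pos": [-22, -32, 0], "yaw": 0, "jaw": 100}])

```text
clock: 2.9
eef_pos: [409.7, -96.7, 282.4]
tcp_rot: [3.141, 0.001, 2.866]
contact_force: [0.0, 0.4, -0.1]
opening: 1.001
grasp_force: 0.0
```

```bash
python3 -c "
from h import *
go(497,-281,280)"
```

```text
t 2.9 pos [409.7 -96.7 282.4] rot [3.141e+00 1.000e-03 2.866e+00] open 1.001 delta cm [-13.41 -15.36   0.25] yaw None
```

Emit:
play_rows(steps=[{"delta_pos": [-3, -3.5, 0], "yaw": 0, "jaw": 100}, {"delta_pos": [-6, -7, 0], "yaw": 0, "jaw": 100}, {"delta_pos": [-9, -10.5, 0], "yaw": 0, "jaw": 100}, {"delta_pos": [-12, -14, 0.2], "yaw": 0, "jaw": 100}, {"delta_pos": [-13.4, -15.4, 0.2], "yaw": 0, "jaw": 100}, {"delta_pos": [-13.4, -15.4, 0.2], "yaw": 0, "jaw": 100}, {"delta_pos": [-13.4, -15.4, 0.2], "yaw": 0, "jaw": 100}, {"delta_pos": [-13.4, -15.4, 0.2], "yaw": 0, "jaw": 100}])

```text
clock: 3.7
eef_pos: [496.3, -278.0, 280.3]
tcp_rot: [3.141, -0.0, 2.867]
contact_force: [0.4, -0.1, -0.5]
opening: 1.0
grasp_force: 0.0
```

Run:
```python
from h import *
im,d=vision.grab_frame('wrist'); save('w1',im); c=cloud('wrist',d)
near=np.hypot(c[...,0]-497,c[...,1]+281)<45
for a,b in((70,85),(130,150),(150,170),(170,190),(190,207),(207,220)):
    k=c[near&(c[...,2]>a)&(c[...,2]<=b)]
    if len(k): print(a,len(k),k.mean(0).round(1),k.min(0).round(1),k.max(0).round(1))
for t in('stand_floor','brush_grip'): print(t,[(o['uv'],o['conf']) for o in vision.landmark_of('wrist',t)])
go(497,-281,159)
```

```text
70 3295 [ 491.1 -280.9   79.8] [ 453.4 -325.8   70. ] [ 540.1 -240.6   83. ]
130 3 [ 491.  -277.2  149.8] [ 488.  -279.3  149.7] [ 493.1 -275.8  149.9]
150 88 [ 488.4 -282.6  160.3] [ 485.7 -294.4  150.4] [ 498.8 -275.4  169.9]
170 116 [ 488.6 -282.4  180.4] [ 485.9 -294.3  170. ] [ 498.6 -275.3  189.9]
190 118 [ 488.6 -282.3  199.2] [ 485.9 -294.2  190.1] [ 497.1 -275.4  206.9]
207 450 [ 495.  -284.8  209.9] [ 485.8 -294.8  207.1] [ 505.1 -275.5  212. ]
stand_floor [([202.6, 234.1], 0.83), ([313.6, 191.7], 0.62)]
brush_grip [([334.4, 367.7], 0.86), ([313.3, 224.3], 0.77)]
t 3.85 pos [ 496.6 -278.2  280.6] rot [-3.142  0.     2.868] open 1.001 delta cm [-0.11 -0.26 12.16] yaw None
```

View pics/w1.png

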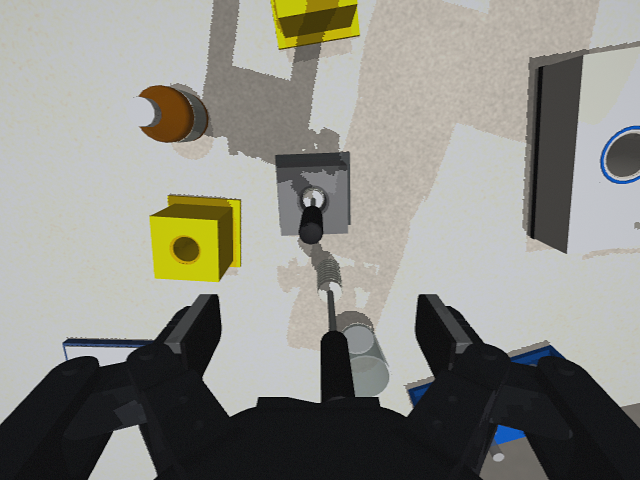

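Wrist view: the small brush's handle top is at (311,232), upright in the grey stand. The larger brush stands behind it at (335,365). I grip the small handle at world (495.5,-284.5).

Emit:
play_rows(steps=[{"delta_pos": [-0.1, -0.6, 0], "yaw": 0, "jaw": 100}, {"delta_pos": [-0.1, -0.6, 4], "yaw": 0, "jaw": 100}, {"delta_pos": [-0.1, -0.6, 8], "yaw": 0, "jaw": 100}, {"delta_pos": [-0.1, -0.6, 12.1], "yaw": 0, "jaw": 100}, {"delta_pos": [-0.1, -0.6, 12.1], "yaw": 0, "jaw": 60}, {"delta_pos": [-0.1, -0.6, 12.1], "yaw": 0, "jaw": 0}, {"delta_pos": [-0.1, -0.6, 12.1], "yaw": 0, "jaw": 0}, {"delta_pos": [-0.1, -0.6, 12.1], "yaw": 0, "jaw": 0}], grip_force=40)

```text
clock: 4.65
eef_pos: [497.5, -286.0, 161.6]
tcp_rot: [-3.141, 0.004, 2.867]
contact_force: [0.2, 0.4, 0.5]
opening: 0.326
grasp_force: 0.0
```

Emit:
play_rows(steps=[{"delta_pos": [0, 0, 0], "yaw": 0, "jaw": 0}, {"delta_pos": [0, 0, 0], "yaw": 0, "jaw": 0}, {"delta_pos": [0, 0, 0], "yaw": 0, "jaw": 0}, {"delta_pos": [0, 0, 0], "yaw": 0, "jaw": 0}, {"delta_pos": [0, 0, -3], "yaw": 0, "jaw": 0}, {"delta_pos": [0, 0, -6], "yaw": 0, "jaw": 0}, {"delta_pos": [0, 0, -9], "yaw": 0, "jaw": 0}, {"delta_pos": [0, 0, -12], "yaw": 0, "jaw": 0}])

```text
clock: 5.45
eef_pos: [496.2, -285.2, 281.5]
tcp_rot: [-3.141, 0.001, 2.867]
contact_force: [0.1, -0.7, -1.4]
opening: 0.203
grasp_force: 39.2
```

Run:
```python
from h import *
im,d=vision.grab_frame('scene'); c=cloud('scene',d); p=np.array(r.sense()['eef_pos']); save('s2',im[150:400,50:350])
near=np.hypot(c[...,0]-p[0],c[...,1]-p[1])<50
for a,b in((85,100),(100,120),(120,140),(140,160),(160,180),(180,210)):
    k=c[near&(c[...,2]>a)&(c[...,2]<=b)]
    if len(k): print(a,len(k),k.mean(0).round(1),k.min(0).round(1),k.max(0).round(1))
go(542.5,70.5,302)
```

```text
85 4 [ 491.5 -271.3   86. ] [ 476.8 -302.6   85.4] [ 520.7 -242.6   86.8]
120 23 [ 503.7 -279.2  136.2] [ 496.6 -292.9  129.9] [ 507.8 -269.1  139.9]
140 51 [ 503.2 -279.5  150. ] [ 494.  -293.   140.1] [ 507.8 -269.9  159.7]
160 52 [ 503.1 -280.   170.3] [ 490.1 -293.3  160.1] [ 507.6 -270.   179.9]
180 103 [ 498.  -281.4  189.8] [ 485.6 -294.1  180.4] [ 508.8 -270.5  208.5]
t 5.5 pos [ 498.3 -286.5  286.9] rot [-3.139  0.008  2.867] open 0.211 delta cm [ 5.42 35.55 -1.63] yaw None
```

Emit:
play_rows(steps=[{"delta_pos": [0.5, 3, 0], "yaw": 0, "jaw": 0}, {"delta_pos": [1, 7, 0], "yaw": 0, "jaw": 0}, {"delta_pos": [1.6, 11.5, 0], "yaw": 0, "jaw": 0}, {"delta_pos": [2.3, 16, 0], "yaw": 0, "jaw": 0}, {"delta_pos": [3, 20.5, 0], "yaw": 0, "jaw": 0}, {"delta_pos": [3.6, 25, 0], "yaw": 0, "jaw": 0}, {"delta_pos": [4.3, 29.5, 0], "yaw": 0, "jaw": 0}, {"delta_pos": [5, 33.5, 0], "yaw": 0, "jaw": 0}])

```text
clock: 6.3
eef_pos: [539.2, 53.0, 280.2]
tcp_rot: [3.141, 0.002, 2.867]
contact_force: [0.1, -0.9, -1.2]
opening: 0.205
grasp_force: 39.3
```

Emit:
play_rows(steps=[{"delta_pos": [0.2, 2, 0], "yaw": 0, "jaw": 0}, {"delta_pos": [0.2, 2, 0], "yaw": 0, "jaw": 0}, {"delta_pos": [0.2, 2, 0], "yaw": 0, "jaw": 0}, {"delta_pos": [0.2, 2, 0], "yaw": 0, "jaw": 0}, {"delta_pos": [0.2, 2, 0], "yaw": 0, "jaw": 0}, {"delta_pos": [0.2, 2, 0], "yaw": 0, "jaw": 0}, {"delta_pos": [0.2, 2, 0], "yaw": 0, "jaw": 0}, {"delta_pos": [0.2, 2, 0], "yaw": 0, "jaw": 0}])

```text
clock: 7.1
eef_pos: [542.4, 70.2, 279.2]
tcp_rot: [3.142, 0.0, 2.866]
contact_force: [0.6, -0.6, -1.2]
opening: 0.206
grasp_force: 39.3
```

Run:
```python
from h import *
im,d=vision.grab_frame('scene'); c=cloud('scene',d); p=np.array(r.sense()['eef_pos']); save('s3',cv2.resize(im[120:340,260:500],(720,660))[:600])
near=np.hypot(c[...,0]-p[0],c[...,1]-p[1])<45
for a,b in((95,120),(120,140),(140,160),(160,180),(180,195),(195,210)):
    k=c[near&(c[...,2]>a)&(c[...,2]<=b)]
    if len(k): print(a,len(k),k.mean(0).round(1),k.min(0).round(1),k.max(0).round(1))
go(542.5,70.5,285)
```

```text
120 21 [549.9  71.8 134.5] [541.1  61.2 126.8] [554.6  84.  139.1]
140 48 [549.5  70.5 150.1] [541.   61.1 141.1] [553.9  83.8 160. ]
160 46 [549.4  70.2 170.3] [539.6  60.3 160.4] [555.   82.3 179.1]
180 85 [543.7  72.1 186.6] [531.   60.9 180.2] [553.1  84.2 194.6]
195 6 [543.8  72.  203.8] [542.1  70.7 198.7] [546.6  73.4 208.5]
t 7.15 pos [542.4  70.4 279.2] rot [-3.142 -0.     2.866] open 0.211 delta cm [-0.01  0.02 -0.58] yaw None
```

View pics/s3.png

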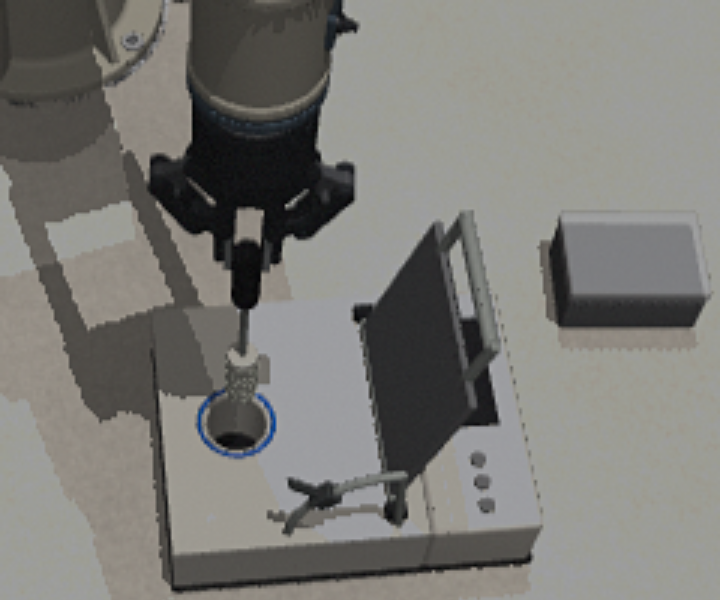

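The brush hangs upright over the well (720-wide view: head at (243,375), ring at (237,422)), so it can go down.

Emit:
play_rows(steps=[{"delta_pos": [0, 0, 3], "yaw": 0, "jaw": 0}, {"delta_pos": [0, 0, 6], "yaw": 0, "jaw": 0}, {"delta_pos": [0, 0, 9], "yaw": 0, "jaw": 0}, {"delta_pos": [0, 0, 10.5], "yaw": 0, "jaw": 0}, {"delta_pos": [0, 0, 11.1], "yaw": 0, "jaw": 0}, {"delta_pos": [0, 0, 11.1], "yaw": 0, "jaw": 0}, {"delta_pos": [0, 0, 11.1], "yaw": 0, "jaw": 0}, {"delta_pos": [0, 0, 11.1], "yaw": 0, "jaw": 0}])

```text
clock: 7.95
eef_pos: [543.1, 70.7, 169.2]
tcp_rot: [3.141, 0.001, 2.867]
contact_force: [0.1, -0.2, -0.8]
opening: 0.207
grasp_force: 39.4
```

Emit:
play_rows(steps=[{"delta_pos": [0, 0, 0.3], "yaw": 0, "jaw": 0}, {"delta_pos": [0, 0, 0.3], "yaw": 0, "jaw": 0}, {"delta_pos": [0, 0, 0.3], "yaw": 0, "jaw": 0}, {"delta_pos": [0, 0, 0.3], "yaw": 0, "jaw": 0}, {"delta_pos": [0, 0, 0.3], "yaw": 0, "jaw": 0}, {"delta_pos": [0, 0, 0.3], "yaw": 0, "jaw": 0}, {"delta_pos": [0, 0, 0.3], "yaw": 0, "jaw": 0}, {"delta_pos": [0, 0, 0.3], "yaw": 0, "jaw": 0}])

```text
clock: 8.75
eef_pos: [543.5, 70.8, 166.4]
tcp_rot: [3.141, 0.002, 2.867]
contact_force: [-0.9, 0.4, 5.8]
opening: 0.208
grasp_force: 39.8
```

Emit:
play_rows(steps=[{"delta_pos": [0, 0, -2], "yaw": 0, "jaw": 0}, {"delta_pos": [0, 0, -4], "yaw": 0, "jaw": 0}, {"delta_pos": [0, 0, -6], "yaw": 0, "jaw": 0}, {"delta_pos": [0, 0, -6.5], "yaw": 0, "jaw": 0}, {"delta_pos": [0, 0, -6.5], "yaw": 0, "jaw": 0}, {"delta_pos": [0, 0, -6.5], "yaw": 0, "jaw": 0}, {"delta_pos": [0, 0, -6.5], "yaw": 0, "jaw": 0}, {"delta_pos": [0, 0, -6.5], "yaw": 0, "jaw": 0}])

```text
clock: 9.55
eef_pos: [541.9, 70.6, 229.3]
tcp_rot: [-3.141, -0.001, 2.867]
contact_force: [0.4, -0.6, -0.5]
opening: 0.208
grasp_force: 39.3
```

Emit:
play_rows(steps=[{"delta_pos": [0, 0, 2], "yaw": 0, "jaw": 0}, {"delta_pos": [0, 0, 4], "yaw": 0, "jaw": 0}, {"delta_pos": [0, 0, 6], "yaw": 0, "jaw": 0}, {"delta_pos": [0, 0, 6.5], "yaw": 0, "jaw": 0}, {"delta_pos": [0, 0, 6.5], "yaw": 0, "jaw": 0}, {"delta_pos": [0, 0, 6.5], "yaw": 0, "jaw": 0}, {"delta_pos": [0, 0, 6.5], "yaw": 0, "jaw": 0}, {"delta_pos": [0, 0, 6.5], "yaw": 0, "jaw": 0}])

```text
clock: 10.35
eef_pos: [542.3, 70.6, 165.1]
tcp_rot: [-3.142, -0.0, 2.867]
contact_force: [1.0, -0.2, -1.3]
opening: 0.202
grasp_force: 43.2
```

Emit:
play_rows(steps=[{"delta_pos": [0, 0, -2], "yaw": 0, "jaw": 0}, {"delta_pos": [0, 0, -5], "yaw": 0, "jaw": 0}, {"delta_pos": [0, 0, -8], "yaw": 0, "jaw": 0}, {"delta_pos": [0, 0, -11], "yaw": 0, "jaw": 0}, {"delta_pos": [0, 0, -11.5], "yaw": 0, "jaw": 0}, {"delta_pos": [-0.3, -2, -11.5], "yaw": 0, "jaw": 0}, {"delta_pos": [-0.8, -6, -11.5], "yaw": 0, "jaw": 0}, {"delta_pos": [-1.3, -10, -11.5], "yaw": 0, "jaw": 0}])

```text
clock: 11.15
eef_pos: [527.1, -29.8, 279.4]
tcp_rot: [-3.141, -0.001, 2.869]
contact_force: [1.3, -0.0, -0.2]
opening: 0.211
grasp_force: 43.2
```

```bash
python3 -c "
from h import *
go(496.3,-285.2,281)"
```

```text
t 11.15 pos [527.1 -29.8 279.4] rot [-3.141e+00 -1.000e-03  2.869e+00] open 0.211 delta cm [ -3.92 -25.43  -0.16] yaw None
```

Emit:
play_rows(steps=[{"delta_pos": [-0.7, -4.5, 0], "yaw": 0, "jaw": 0}, {"delta_pos": [-1.4, -9, 0], "yaw": 0, "jaw": 0}, {"delta_pos": [-2.1, -13.5, 0], "yaw": 0, "jaw": 0}, {"delta_pos": [-2.8, -18, 0], "yaw": 0, "jaw": 0}, {"delta_pos": [-3.5, -22.5, 0], "yaw": 0, "jaw": 0}, {"delta_pos": [-3.9, -25.4, 0], "yaw": 0, "jaw": 0}, {"delta_pos": [-3.9, -25.4, 0], "yaw": 0, "jaw": 0}, {"delta_pos": [-3.9, -25.4, 0], "yaw": 0, "jaw": 0}])

```text
clock: 11.95
eef_pos: [495.8, -284.2, 279.2]
tcp_rot: [3.141, -0.002, 2.865]
contact_force: [0.1, 0.2, -0.6]
opening: 0.203
grasp_force: 43.2
```

Emit:
play_rows(steps=[{"delta_pos": [0, 0, 0], "yaw": 0, "jaw": 0}, {"delta_pos": [0, 0, 0], "yaw": 0, "jaw": 0}, {"delta_pos": [0, 0, 0], "yaw": 0, "jaw": 0}, {"delta_pos": [0, 0, 0], "yaw": 0, "jaw": 0}, {"delta_pos": [0, 0, 0], "yaw": 0, "jaw": 0}, {"delta_pos": [0, 0, 0], "yaw": 0, "jaw": 0}, {"delta_pos": [0, 0, 0], "yaw": 0, "jaw": 0}, {"delta_pos": [0, 0, 0], "yaw": 0, "jaw": 0}])

```text
clock: 12.75
eef_pos: [496.4, -284.3, 280.2]
tcp_rot: [-3.142, 0.0, 2.867]
contact_force: [-0.8, 0.0, -2.0]
opening: 0.207
grasp_force: 43.2
```

Run:
```python
from h import *
for nm in ('scene','top'):
    im,d=vision.grab_frame(nm); c=cloud(nm,d); p=np.array(r.sense()['eef_pos'])
    near=np.hypot(c[...,0]-p[0],c[...,1]-p[1])<45
    for a,b in((95,140),(140,160),(160,180),(180,195)):
        k=c[near&(c[...,2]>a)&(c[...,2]<=b)]
        if len(k): print(nm,a,len(k),k.mean(0).round(1),k.min(0).round(1),k.max(0).round(1))
    # hole: stand block surface pts z~80; dark/hole = pixels inside block hull with depth z<70
    st=np.hypot(c[...,0]-495,c[...,1]+282)<56
    m=st&(abs(c[...,2]-80)<4)&(np.ptp(im.astype(int),axis=2)<25)
    k=c[m]; print('block',m.sum(),cv2.minAreaRect(k[:,:2].astype(np.float32)))
    if nm=='scene': save('s4',cv2.resize(im[180:320,130:260],(744,800))[:600] if 0 else cv2.resize(im[180:320,130:270],(600,600),interpolation=cv2.INTER_CUBIC))
    v,u=np.mgrid[:480,:640]; T=vision.calibration(nm)
    m=st&(c[...,2]<72)&(c[...,2]>0)
    # project hole rays on z=80
    ins=[px2w(nm,(x,y),z=80) for y,x in np.argwhere((c[...,2]<72)&st)]
    ins=np.array([q for q in ins if np.hypot(q[0]-495,q[1]+282)<26]); 
    if len(ins): print('hole',len(ins),ins.min(0),ins.max(0))
go(496.3,-285.2,281)
```

```text
scene 95 19 [ 502.5 -276.1  135.7] [ 492.6 -288.2  130. ] [ 506.4 -267.1  139.9]
scene 140 53 [ 502.4 -276.9  150.7] [ 494.7 -289.6  140.2] [ 507.6 -266.6  159.9]
scene 160 54 [ 502.1 -276.2  170.8] [ 490.1 -290.5  160.4] [ 506.9 -267.1  179.9]
scene 180 91 [ 497.  -278.8  188.4] [ 481.6 -291.4  180.4] [ 507.4 -267.4  194.4]
block 697 ((496.94635009765625, -282.20953369140625), (81.62267303466797, 81.99748229980469), 77.80994415283203)
hole 116 [ 484.50140665 -296.03093748   80.        ] [ 516.13362191 -267.08662604   80.        ]
top 95 3 [ 491.1 -272.5  136.8] [ 484.9 -275.5  135.6] [ 501.2 -269.9  137.9]
top 140 21 [ 491.  -272.2  148.5] [ 483.5 -283.8  140.9] [ 505.1 -267.4  159.4]
top 160 23 [ 491.2 -272.4  169.7] [ 483.6 -283.8  161.4] [ 503.5 -268.5  179.3]
top 180 64 [ 494.3 -278.5  189.7] [ 483.3 -291.2  180.6] [ 508.  -268.5  194.5]
block 498 ((498.0260009765625, -283.53826904296875), (81.02092742919922, 80.3958969116211), 76.1340560913086)
hole 58 [ 483.99903173 -295.32750887   80.        ] [ 512.99802893 -269.5033227    80.        ]
t 12.85 pos [ 496.4 -284.3  280.2] rot [-3.142  0.     2.867] open 0.204 delta cm [-0.02 -0.09 -0.08] yaw None
```

View pics/s4.png

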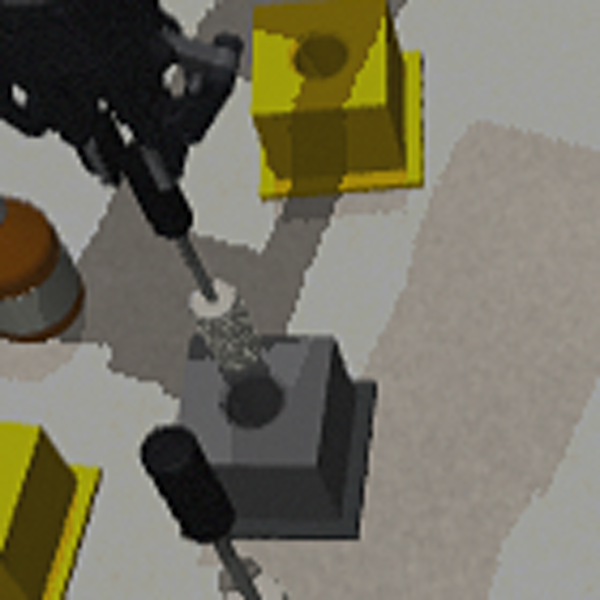

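The brush head is 3-4 mm off the hole axis (600-px view: head at (230,330), hole at (253,400)). I shift it (-0.32,-0.25) cm and lower it.

Emit:
play_rows(steps=[{"delta_pos": [-0.3, -0.25, 0], "yaw": 0, "jaw": 0}, {"delta_pos": [-0.3, -0.25, 2], "yaw": 0, "jaw": 0}, {"delta_pos": [-0.3, -0.25, 4], "yaw": 0, "jaw": 0}, {"delta_pos": [-0.3, -0.25, 5.5], "yaw": 0, "jaw": 0}, {"delta_pos": [-0.3, -0.25, 6.5], "yaw": 0, "jaw": 0}, {"delta_pos": [-0.3, -0.25, 7.5], "yaw": 0, "jaw": 0}, {"delta_pos": [-0.3, -0.25, 8], "yaw": 0, "jaw": 0}, {"delta_pos": [-0.3, -0.25, 8], "yaw": 0, "jaw": 0}])

```text
clock: 13.65
eef_pos: [498.4, -287.4, 199.7]
tcp_rot: [3.141, -0.001, 2.867]
contact_force: [0.3, -0.1, -0.8]
opening: 0.205
grasp_force: 43.2
```

Run:
```python
from h import *
go(498.8,-287.6,161)
im,d=vision.grab_frame('scene'); c=cloud('scene',d)
near=np.hypot(c[...,0]-498,c[...,1]+284)<45
for a,b in((84,100),(100,114),(114,120),(120,135)):
    k=c[near&(c[...,2]>a)&(c[...,2]<=b)]
    if len(k): print(a,len(k),k.mean(0).round(1),k.min(0).round(1),k.max(0).round(1))
print(r.sense()['contact_force'])
```

```text
t 13.65 pos [ 498.4 -287.4  199.7] rot [ 3.141e+00 -1.000e-03  2.867e+00] open 0.205 delta cm [-0.04 -0.01  3.87] yaw None
84 47 [ 498.5 -278.5   90. ] [ 459.6 -317.3   84. ] [ 509.9 -244.1   99.8]
100 83 [ 498.7 -282.   107.4] [ 484.5 -294.8  100.1] [ 507.8 -270.5  113.6]
114 3 [ 496.8 -281.5  116.2] [ 494.7 -282.8  115.4] [ 498.2 -280.7  117.8]
120 9 [ 497.9 -282.4  128.8] [ 495.6 -285.4  124.1] [ 499.5 -280.5  134.1]
[-0.3290819  -0.14688961 -0.15238057]
```

Emit:
play_rows(steps=[{"delta_pos": [0, 0, 1], "yaw": 0, "jaw": 0}, {"delta_pos": [0, 0, 2], "yaw": 0, "jaw": 0}, {"delta_pos": [0, 0, 3], "yaw": 0, "jaw": 0}, {"delta_pos": [0, 0, 3.5], "yaw": 0, "jaw": 0}, {"delta_pos": [0, 0, 3.8], "yaw": 0, "jaw": 0}, {"delta_pos": [0, 0, 3.8], "yaw": 0, "jaw": 0}, {"delta_pos": [0, 0, 3.8], "yaw": 0, "jaw": 0}, {"delta_pos": [0, 0, 3.8], "yaw": 0, "jaw": 0}])

```text
clock: 14.5
eef_pos: [498.9, -287.6, 162.6]
tcp_rot: [-3.141, 0.001, 2.867]
contact_force: [0.2, 0.7, -0.5]
opening: 0.208
grasp_force: 43.2
```

Emit:
play_rows(steps=[{"delta_pos": [0, 0, 0.1], "yaw": 0, "jaw": 0}, {"delta_pos": [0, 0, 0.1], "yaw": 0, "jaw": 0}, {"delta_pos": [0, 0, 0.1], "yaw": 0, "jaw": 30}, {"delta_pos": [0, 0, 0.1], "yaw": 0, "jaw": 50}, {"delta_pos": [0, 0, 0.1], "yaw": 0, "jaw": 80}, {"delta_pos": [0, 0, 0.1], "yaw": 0, "jaw": 80}, {"delta_pos": [0, 0, 0.1], "yaw": 0, "jaw": 80}, {"delta_pos": [0, 0, 0.1], "yaw": 0, "jaw": 80}])

```text
clock: 15.3
eef_pos: [498.6, -287.5, 161.2]
tcp_rot: [-3.142, 0.0, 2.867]
contact_force: [0.6, 0.0, 0.1]
opening: 0.798
grasp_force: 0.0
```

Emit:
play_rows(steps=[{"delta_pos": [0, 0, 0], "yaw": 0, "jaw": 80}, {"delta_pos": [0, 0, 0], "yaw": 0, "jaw": 80}, {"delta_pos": [0, 0, -3], "yaw": 0, "jaw": 80}, {"delta_pos": [0, 0, -6], "yaw": 0, "jaw": 80}, {"delta_pos": [0, 0, -10], "yaw": 0, "jaw": 80}, {"delta_pos": [0, 0, -14], "yaw": 0, "jaw": 80}, {"delta_pos": [0, 0, -18], "yaw": 0, "jaw": 80}, {"delta_pos": [0, 0, -19], "yaw": 0, "jaw": 80}])

```text
clock: 16.1
eef_pos: [500.2, -288.4, 356.3]
tcp_rot: [-3.14, 0.007, 2.867]
contact_force: [0.9, 1.1, 0.2]
opening: 0.801
grasp_force: 0.0
```

Run:
```python
from h import *
im,d=vision.grab_frame('scene'); c=cloud('scene',d)
near=np.hypot(c[...,0]-498,c[...,1]+284)<45
for a,b in((120,150),(150,180),(180,206),(206,240)):
    k=c[near&(c[...,2]>a)&(c[...,2]<=b)]
    if len(k): print(a,len(k),k.mean(0).round(1),k.min(0).round(1),k.max(0).round(1))
# refine hinge frame, using scene well W and deck yaw
W=np.array([542.4,71.0]);a=np.radians(82.24);yd=np.array([np.cos(a),np.sin(a)])
# bar local y 166 ~ 115+51.8
bar=W+yd*166.8; print('bar',bar,'psi',np.pi-(np.pi/2-a)); go(bar[0],bar[1],320,np.pi-(np.pi/2-a))
```

```text
120 16 [ 498.7 -278.9  136.7] [ 494.5 -285.2  123.3] [ 502.7 -272.3  149.5]
150 62 [ 500.7 -276.9  166. ] [ 492.3 -288.3  150.1] [ 505.6 -268.7  179.9]
180 63 [ 500.2 -276.3  194.4] [ 486.1 -288.1  180.8] [ 506.2 -268.3  205.9]
206 54 [ 494.8 -278.2  209. ] [ 484.  -287.3  206. ] [ 503.7 -268.4  213.5]
bar [564.92198101 236.27250337] psi 3.006155103635033
t 16.15 pos [ 500.  -288.3  355.6] rot [-3.14   0.006  2.867] open 0.8 delta cm [ 8.01 52.25  3.43] yaw -0.139
```

The brush is back, upright with its top at 210 mm. Next is the bar.

Emit:
play_rows(steps=[{"delta_pos": [0.6, 4, 0], "yaw": 0, "jaw": 80}, {"delta_pos": [1.3, 8.5, 0], "yaw": 0, "jaw": 80}, {"delta_pos": [2, 13, 0], "yaw": -0.04, "jaw": 80}, {"delta_pos": [2.7, 17.5, 0], "yaw": -0.08, "jaw": 80}, {"delta_pos": [3.4, 22, 0], "yaw": -0.14, "jaw": 80}, {"delta_pos": [4.1, 26.5, 0], "yaw": -0.14, "jaw": 80}, {"delta_pos": [4.8, 31, 0], "yaw": -0.14, "jaw": 80}, {"delta_pos": [5.4, 35, 0], "yaw": -0.14, "jaw": 80}])

```text
clock: 16.95
eef_pos: [540.9, 66.2, 349.5]
tcp_rot: [-3.141, -0.002, 3.007]
contact_force: [1.1, -0.5, 0.1]
opening: 0.798
grasp_force: 0.0
```

```bash
python3 -c "
from h import *
go(564.9,236.3,340,3.006)"
```

```text
t 16.95 pos [540.9  66.2 349.5] rot [-3.141e+00 -2.000e-03  3.007e+00] open 0.798 delta cm [-0.11 17.18  0.94] yaw 0.001
```

Emit:
play_rows(steps=[{"delta_pos": [0, 4, 0], "yaw": 0, "jaw": 80}, {"delta_pos": [0, 8.5, 0], "yaw": 0, "jaw": 80}, {"delta_pos": [0, 13, 0], "yaw": 0, "jaw": 80}, {"delta_pos": [-0.1, 16.5, 0.5], "yaw": 0, "jaw": 80}, {"delta_pos": [-0.1, 17.2, 1], "yaw": 0, "jaw": 80}, {"delta_pos": [-0.1, 17.2, 1], "yaw": 0, "jaw": 80}, {"delta_pos": [-0.1, 17.2, 1], "yaw": 0, "jaw": 80}, {"delta_pos": [-0.1, 17.2, 1], "yaw": 0, "jaw": 80}])

```text
clock: 17.75
eef_pos: [565.7, 233.0, 341.2]
tcp_rot: [-3.141, -0.0, 3.006]
contact_force: [-1.8, -0.3, -0.3]
opening: 0.801
grasp_force: 0.0
```

Run:
```python
from h import *
p=np.array(r.sense()['eef_pos']);im,d=vision.grab_frame('wrist'); c=cloud('wrist',d); save('w5',im)
a=np.radians(82.24);yd=np.array([np.cos(a),np.sin(a)]);xd=np.array([yd[1],-yd[0]])
L=np.stack([(c[...,:2]-p[:2])@xd,(c[...,:2]-p[:2])@yd,c[...,2]],-1)
m=(abs(L[...,1])<40)&(abs(L[...,0])<90)&(L[...,2]>255)&(L[...,2]<285); k=L[m]
print(len(k)); 
for x0 in range(-60,60,20):
    q=k[(k[:,0]>=x0)&(k[:,0]<x0+20)]
    if len(q): print(x0,len(q),q.mean(0).round(1),q.min(0).round(1),q.max(0).round(1))
go(564.9,236.3,252,3.006)
```

```text
2114
-60 418 [-50.2   0.5 270.3] [-60.   -6.1 255.1] [-40.1   6.2 273.7]
-40 388 [-30.1   0.8 270.9] [-39.9  -4.6 266.6] [-20.    6.3 274.2]
-20 371 [-10.1   0.8 270.8] [-19.9  -4.7 266.6] [-1.000e-01  6.400e+00  2.734e+02]
0 354 [  9.9   0.8 270.7] [ 2.000e-01 -4.900e+00  2.662e+02] [ 20.    6.6 273.8]
20 315 [ 29.9   0.3 270.8] [ 20.   -5.  267.2] [ 40.    5.8 273.5]
40 238 [ 47.7   0.4 270.5] [ 40.1  -6.1 255.4] [ 56.2   5.9 273.9]
t 17.8 pos [565.8 233.1 341.4] rot [-3.141  0.     3.005] open 0.799 delta cm [0.13 0.31 8.94] yaw -0.001
```

View pics/w5.png

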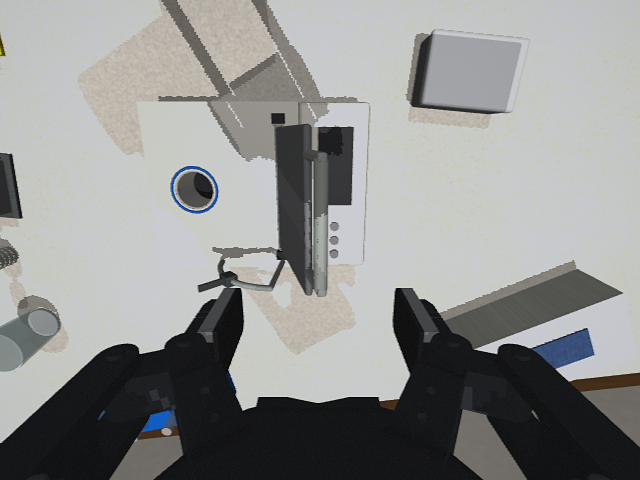

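The bar runs straight between the fingers' y-line in this view ((320,160)-(320,295)), centred within 1 mm and with its top at 272 mm. The clip's pointer is at (213,285). I go down and pinch.

Emit:
play_rows(steps=[{"delta_pos": [0, 0.1, 3], "yaw": 0, "jaw": 80}, {"delta_pos": [0, 0.1, 6], "yaw": 0, "jaw": 80}, {"delta_pos": [0, 0.1, 8], "yaw": 0, "jaw": 80}, {"delta_pos": [0, 0.1, 8.9], "yaw": 0, "jaw": 80}, {"delta_pos": [0, 0.1, 8.9], "yaw": 0, "jaw": 50}, {"delta_pos": [0, 0.1, 8.9], "yaw": 0, "jaw": 20}, {"delta_pos": [0, 0.1, 8.9], "yaw": 0, "jaw": 0}, {"delta_pos": [0, 0.1, 8.9], "yaw": 0, "jaw": 0}], grip_force=60)

```text
clock: 18.6
eef_pos: [566.4, 235.5, 253.4]
tcp_rot: [3.141, 0.002, 3.007]
contact_force: [0.6, 0.0, 0.5]
opening: 0.116
grasp_force: 0.0
```

Emit:
play_rows(steps=[{"delta_pos": [0, 0, 0], "yaw": 0, "jaw": 0}, {"delta_pos": [0, 0, 0], "yaw": 0, "jaw": 0}, {"delta_pos": [0, 0, 0], "yaw": 0, "jaw": 0}, {"delta_pos": [0, 0, 0], "yaw": 0, "jaw": 0}, {"delta_pos": [0, 0, 0], "yaw": 0, "jaw": 0}, {"delta_pos": [0, 0, 0], "yaw": 0, "jaw": 0}, {"delta_pos": [0, 0, 0], "yaw": 0, "jaw": 0}, {"delta_pos": [0, 0, 0], "yaw": 0, "jaw": 0}])

```text
clock: 19.4
eef_pos: [565.8, 235.4, 252.2]
tcp_rot: [-3.142, -0.0, 3.007]
contact_force: [-0.7, 0.1, 0.5]
opening: -0.003
grasp_force: 0.0
```

Run:
```python
from h import *
im,d=vision.grab_frame('wrist'); im2,d2=vision.grab_frame('scene'); c=cloud('scene',d2)
a=np.radians(82.24);yd=np.array([np.cos(a),np.sin(a)]);xd=np.array([yd[1],-yd[0]]);W=np.array([542.4,71.])
L=np.stack([(c[...,:2]-W)@xd,(c[...,:2]-W)@yd,c[...,2]],-1)
for x0,x1 in((-60,-45),(-45,-30),(30,45),(45,60)):
    b=L[(L[...,0]>x0)&(L[...,0]<x1)&(L[...,2]>240)&(L[...,2]<290)&(abs(L[...,1]-170)<40)]
    if len(b): print(x0,len(b),b.mean(0).round(1),b.min(0).round(1),b.max(0).round(1))
save('s6',np.hstack([cv2.resize(im2[120:300,330:480],(400,480),interpolation=cv2.INTER_CUBIC),cv2.resize(im[100:400,200:450],(400,480))]))
```

```text
-60 3 [-55.9 164.5 261.8] [-58.7 157.4 241.5] [-52.8 169.7 274. ]
-45 1 [-31.5 162.  260.9] [-31.5 162.  260.9] [-31.5 162.  260.9]
30 36 [ 37.6 166.  269.6] [ 30.  160.3 261.9] [ 44.2 171.7 273.6]
45 72 [ 53.9 163.2 259.9] [ 45.1 155.7 240.4] [ 58.8 171.5 274.6]
```

View pics/s6.png

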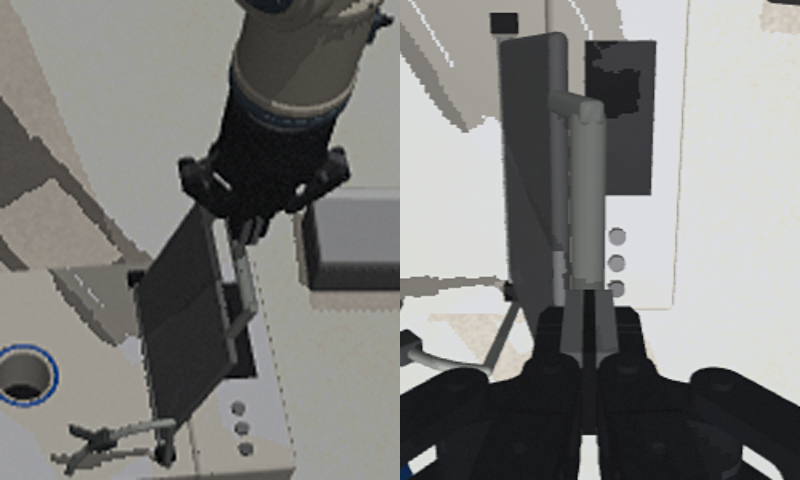

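The fingers look shut (pads together at (590,320) in the right half) in front of the bar. I check heights before acting.

Run:
```python
from h import *
s=r.sense(); print({k:np.round(v,3).tolist() for k,v in s.items() if k in('eef_pos','opening','grasp_force','contact_force','clock')})
im,d=vision.grab_frame('wrist'); c=cloud('wrist',d)
p=np.array(s['eef_pos']);a=np.radians(82.24);yd=np.array([np.cos(a),np.sin(a)]);xd=np.array([yd[1],-yd[0]])
L=np.stack([(c[...,:2]-p[:2])@xd,(c[...,:2]-p[:2])@yd,c[...,2]],-1)
# crop row->orig: row=100+r*300/480, col=200+(x-400)*250/400
for v in range(250,345,6):
    print(v,[L[v,u].round(0).astype(int).tolist() for u in (296,306,312,318,324,330,340)])
```

```text
{'clock': 19.5, 'eef_pos': [565.856, 235.371, 252.178], 'contact_force': [0.174, -0.606, -0.039], 'grasp_force': 0.0, 'opening': -0.002}
250 [[-2, -15, 230], [-15, -7, 268], [-16, -4, 270], [-16, -1, 271], [-16, 2, 270], [51, 13, 80], [50, 24, 84]]
256 [[3, -15, 228], [-12, -7, 268], [-13, -4, 271], [-13, -1, 272], [-13, 2, 270], [59, 13, 79], [59, 24, 80]]
262 [[6, -15, 230], [-8, -7, 268], [-9, -4, 270], [-10, -1, 272], [-10, 2, 271], [66, 13, 79], [65, 24, 81]]
268 [[11, -15, 230], [-5, -7, 268], [-6, -4, 271], [-7, -1, 272], [-6, 2, 270], [73, 13, 80], [73, 24, 81]]
274 [[15, -15, 229], [-1, -7, 267], [-3, -4, 271], [-3, -1, 272], [-3, 2, 271], [81, 13, 79], [80, 24, 80]]
280 [[20, -16, 229], [2, -7, 268], [0, -4, 271], [0, -1, 272], [2, 2, 269], [87, 13, 83], [88, 25, 80]]
286 [[24, -16, 229], [-11, -6, 302], [-11, -3, 302], [-11, -1, 302], [-10, 2, 301], [-10, 4, 301], [96, 25, 80]]
292 [[-7, -11, 300], [-11, -6, 308], [-11, -3, 307], [-11, -1, 308], [-11, 2, 307], [-10, 4, 307], [-6, 9, 299]]
298 [[-6, -10, 304], [-10, -6, 312], [-10, -3, 311], [-10, -1, 312], [-11, 2, 313], [-10, 4, 312], [-6, 9, 305]]
304 [[-6, -10, 309], [-11, -5, 318], [-11, -3, 318], [-10, -1, 317], [-10, 2, 317], [-10, 4, 317], [-6, 8, 310]]
310 [[-6, -10, 315], [-10, -5, 322], [-10, -3, 322], [-10, -1, 322], [-11, 1, 322], [-11, 4, 322], [-6, 8, 315]]
316 [[-6, -9, 319], [-10, -5, 326], [-10, -3, 326], [-10, -1, 326], [-10, 1, 326], [-10, 4, 326], [-7, 8, 320]]
322 [[-13, -8, 334], [-11, -5, 331], [-9, -3, 329], [-10, -1, 329], [-9, 1, 328], [-11, 3, 332], [-13, 7, 335]]
328 [[-13, -8, 338], [-11, -5, 335], [-7, -3, 329], [-7, -1, 329], [-11, 1, 335], [-11, 3, 335], [-13, 6, 339]]
334 [[-11, -8, 338], [-12, -5, 339], [-7, -3, 332], [-4, -1, 328], [-11, 1, 339], [-12, 3, 340], [-11, 6, 339]]
340 [[-11, -8, 341], [-11, -5, 343], [-6, -3, 335], [-2, -1, 329], [-8, 1, 338], [-11, 3, 342], [-11, 6, 342]]
```

Run:
```python
from h import *
im,d=vision.grab_frame('scene'); c=cloud('scene',d); p=np.array(r.sense()['eef_pos'])
k=c[(np.hypot(c[...,0]-p[0],c[...,1]-p[1])<30)&(c[...,2]>278)]
print(np.sort(k[:,2])[:15].round(0)); 
for z0 in range(280,400,15):
    q=k[(k[:,2]>=z0)&(k[:,2]<z0+15)]
    if len(q): print(z0,len(q),q.min(0).round(),q.max(0).round())
```

```text
[291. 294. 294. 295. 295. 295. 296. 297. 297. 298. 298. 298. 298. 299.
 299.]
280 3 [570. 228. 291.] [575. 230. 294.]
295 53 [560. 222. 295.] [579. 248. 310.]
310 57 [560. 222. 310.] [579. 249. 325.]
325 67 [563. 207. 325.] [583. 260. 340.]
340 144 [550. 206. 340.] [584. 264. 354.]
355 69 [568. 207. 355.] [586. 252. 370.]
370 100 [572. 207. 370.] [587. 261. 385.]
385 90 [571. 206. 385.] [589. 262. 400.]
```

Both cameras put the shut fingertips at z ≈ 295-302, about 45 mm above the reported TCP, so the fingers closed above the bar. I reopen, go 45 mm lower astride the bar and close again.

Emit:
play_rows(steps=[{"delta_pos": [0, 0, 0], "yaw": 0, "jaw": 70}, {"delta_pos": [0, 0, 0], "yaw": 0, "jaw": 70}, {"delta_pos": [0, 0, 0], "yaw": 0, "jaw": 70}, {"delta_pos": [0, 0, 0], "yaw": 0, "jaw": 70}, {"delta_pos": [0, 0, 0], "yaw": 0, "jaw": 70}, {"delta_pos": [0, 0, 1], "yaw": 0, "jaw": 70}, {"delta_pos": [0, 0, 2], "yaw": 0, "jaw": 70}, {"delta_pos": [0, 0, 2.5], "yaw": 0, "jaw": 70}])

```text
clock: 20.4
eef_pos: [565.0, 235.1, 225.4]
tcp_rot: [-3.141, -0.002, 3.007]
contact_force: [0.6, -1.5, 0.7]
opening: 0.702
grasp_force: 0.0
```

Emit:
play_rows(steps=[{"delta_pos": [0, 0, 0.5], "yaw": 0, "jaw": 70}, {"delta_pos": [0, 0, 1], "yaw": 0, "jaw": 70}, {"delta_pos": [0, 0, 1.5], "yaw": 0, "jaw": 70}, {"delta_pos": [0, 0, 2], "yaw": 0, "jaw": 70}, {"delta_pos": [0, 0, 2], "yaw": 0, "jaw": 70}, {"delta_pos": [0, 0, 2], "yaw": 0, "jaw": 70}, {"delta_pos": [0, 0, 2], "yaw": 0, "jaw": 70}, {"delta_pos": [0, 0, 2], "yaw": 0, "jaw": 70}])

```text
clock: 21.2
eef_pos: [566.0, 235.4, 207.5]
tcp_rot: [3.141, 0.0, 3.007]
contact_force: [-0.5, 0.1, -0.3]
opening: 0.697
grasp_force: 0.0
```

Run:
```python
from h import *
im,d=vision.grab_frame('wrist'); c=cloud('wrist',d); p=np.array(r.sense()['eef_pos'])
a=np.radians(82.24);yd=np.array([np.cos(a),np.sin(a)]);xd=np.array([yd[1],-yd[0]])
L=np.stack([(c[...,:2]-p[:2])@xd,(c[...,:2]-p[:2])@yd,c[...,2]],-1)
for s in(-1,1):
    k=L[(abs(L[...,0])<16)&(s*L[...,1]>14)&(s*L[...,1]<65)&(L[...,2]>235)]
    print(s,len(k),np.sort(k[:,2])[:10].round(),k[:,1].min().round(),k[:,1].max().round())
go(565.8,236,207,3.006)
```

```text
-1 21423 [251. 251. 252. 252. 252. 252. 252. 252. 252. 252.] -65.0 -14.0
1 21633 [251. 251. 252. 252. 252. 252. 252. 252. 252. 253.] 14.0 65.0
t 21.25 pos [566.  235.4 207.5] rot [3.141 0.    3.007] open 0.698 delta cm [0.03 0.05 0.05] yaw 0.001
```

Emit:
play_rows(steps=[{"delta_pos": [0, 0, 0], "yaw": 0, "jaw": 0}, {"delta_pos": [0, 0, 0], "yaw": 0, "jaw": 0}, {"delta_pos": [0, 0, 0], "yaw": 0, "jaw": 0}, {"delta_pos": [0, 0, 0], "yaw": 0, "jaw": 0}, {"delta_pos": [0, 0, 0], "yaw": 0, "jaw": 0}, {"delta_pos": [0, 0, 0], "yaw": 0, "jaw": 0}, {"delta_pos": [0, 0, 0], "yaw": 0, "jaw": 0}, {"delta_pos": [0, 0, 0], "yaw": 0, "jaw": 0}], grip_force=60)

```text
clock: 22.05
eef_pos: [565.8, 234.9, 207.4]
tcp_rot: [-3.141, 0.0, 3.007]
contact_force: [-1.6, -6.4, 3.8]
opening: 0.117
grasp_force: 58.6
```

Emit:
play_rows(steps=[{"delta_pos": [0, 0, 0], "yaw": 0, "jaw": 0}, {"delta_pos": [0, 0, 0], "yaw": 0, "jaw": 0}, {"delta_pos": [0, -0.1, 0], "yaw": 0, "jaw": 0}, {"delta_pos": [0, -0.2, -0.05], "yaw": 0, "jaw": 0}, {"delta_pos": [0, -0.3, -0.07], "yaw": 0, "jaw": 0}, {"delta_pos": [0, -0.4, -0.1], "yaw": 0, "jaw": 0}, {"delta_pos": [0, -0.5, -0.12], "yaw": 0, "jaw": 0}, {"delta_pos": [0, -0.5, -0.12], "yaw": 0, "jaw": 0}])

```text
clock: 22.85
eef_pos: [565.2, 230.6, 208.6]
tcp_rot: [3.141, 0.0, 3.007]
contact_force: [-1.3, 1.6, 2.8]
opening: 0.117
grasp_force: 58.6
```

Run:
```python
from h import *
im,d=vision.grab_frame('wrist'); save('w7',cv2.resize(im[100:400,200:450],(500,600))); c=cloud('wrist',d); s=r.sense(); p=np.array(s['eef_pos'])
a=np.radians(82.24);yd=np.array([np.cos(a),np.sin(a)]);xd=np.array([yd[1],-yd[0]])
L=np.stack([(c[...,:2]-p[:2])@xd,(c[...,:2]-p[:2])@yd,c[...,2]],-1)
k=L[(abs(L[...,0]+32)<14)&(abs(L[...,1])<14)&(L[...,2]>255)]; print('bar',len(k),k.mean(0),k.min(0),k.max(0)); print(s['opening'],s['grasp_force'],s['contact_force'],p)
```

```text
bar 5289 [-2.41753539e+01  1.03825321e-01  3.15990943e+02] [-45.97702332 -13.99626694 267.57470955] [-18.00052216  13.99010739 349.80179668]
0.12115954554472803 58.62787127494812 [-0.74658079  2.6436164   3.00786352] [565.22817939 230.60287216 208.55837957]
```

View pics/w7.png

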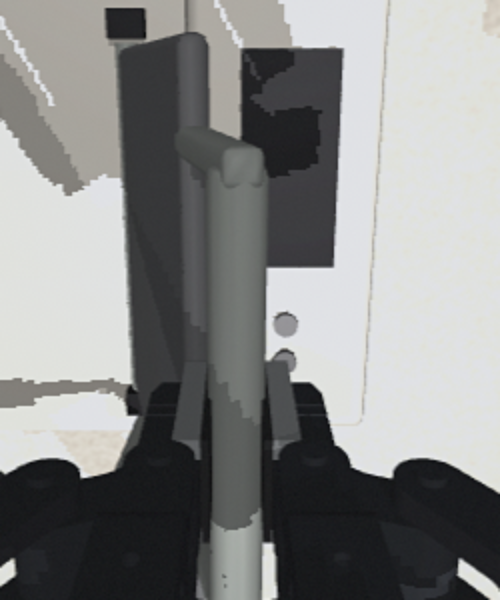

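The bar is now between the pads (opening 0.117, 58 N; bar at (235,430) in this view). I swing it along the arc.

Emit:
play_rows(steps=[{"delta_pos": [0, -1.47, -0.32], "yaw": 0, "jaw": 0}, {"delta_pos": [0, -2.96, -0.51], "yaw": 0, "jaw": 0}, {"delta_pos": [0, -4.46, -0.59], "yaw": 0, "jaw": 0}, {"delta_pos": [0, -5.97, -0.55], "yaw": 0, "jaw": 0}, {"delta_pos": [0, -7.46, -0.38], "yaw": 0, "jaw": 0}, {"delta_pos": [0, -8.94, -0.1], "yaw": 0, "jaw": 0}, {"delta_pos": [0, -10.39, 0.3], "yaw": 0, "jaw": 0}, {"delta_pos": [0, -11.8, 0.81], "yaw": 0, "jaw": 0}])

```text
clock: 23.7
eef_pos: [549.2, 112.3, 200.4]
tcp_rot: [-3.141, 0.0, 3.007]
contact_force: [-2.6, -1.1, 7.2]
opening: 0.116
grasp_force: 62.2
```

```bash
cat > m.py <<'E'
from h import *
im,d=vision.grab_frame('scene'); c=cloud('scene',d); s=r.sense(); p=np.array(s['eef_pos'])
a=np.radians(82.24);yd=np.array([np.cos(a),np.sin(a)]);xd=np.array([yd[1],-yd[0]]);W=np.array([542.4,71.])
L=np.stack([(c[...,:2]-W)@xd,(c[...,:2]-W)@yd,c[...,2]],-1)
k=L[(abs(L[...,0])<79)&(L[...,1]<112)&(L[...,1]>-20)&(L[...,2]>100)&(L[...,2]<230)]
ry=115-k[:,1];rz=k[:,2]-85;rr=np.hypot(ry,rz);an=np.arctan2(rz,ry)
for lo,hi in((30,60),(60,90),(90,120),(120,149)):
    q=an[(rr>lo)&(rr<hi)]; print('plate',lo,len(q),np.percentile(q,[10,50,90]).round(3) if len(q) else '')
q=L[(abs(L[...,0]-100)<12)&(L[...,1]>0)&(L[...,1]<114)&(L[...,2]>100)]
ry=115-q[:,1];rz=q[:,2]-85;rr=np.hypot(ry,rz);an=np.arctan2(rz,ry)
for lo,hi in((93,103),(103,113),(113,127)):
    t=an[(rr>lo)&(rr<hi)]; print('mark',lo,len(t),np.median(t) if len(t) else '')
tl=(p[:2]-W)@yd; print('tcp local y',tl,'z',p[2],'bar angle est', np.arctan2(p[2]+58.3-85,115-tl), s['opening'],s['grasp_force'],np.round(s['contact_force'],1),s['clock'])
E
python3 m.py
```

```text
plate 30 176 [1.236 1.26  1.295]
plate 60 178 [1.213 1.227 1.24 ]
plate 90 164 [1.206 1.214 1.221]
plate 120 183 [1.165 1.203 1.211]
mark 93 25 0.7879054090623814
mark 103 12 0.7763237301086623
mark 113 17 0.7715063519310241
tcp local y 39.59085939893121 z 199.6831217057185 bar angle est 1.1597014598440782 0.11513625576535268 62.530049085617065 [-2.  -4.5  7.1] 23.75
```

Emit:
play_rows(steps=[{"delta_pos": [0, -0.73, 0.32], "yaw": 0, "jaw": 0}, {"delta_pos": [0, -1.4, 0.64], "yaw": 0, "jaw": 0}, {"delta_pos": [0, -2.07, 1.0], "yaw": 0, "jaw": 0}, {"delta_pos": [0, -2.71, 1.38], "yaw": 0, "jaw": 0}, {"delta_pos": [0, -3.35, 1.78], "yaw": 0, "jaw": 0}, {"delta_pos": [0, -3.96, 2.21], "yaw": 0, "jaw": 0}, {"delta_pos": [0, -4.56, 2.67], "yaw": 0, "jaw": 0}, {"delta_pos": [0, -5.14, 3.15], "yaw": 0, "jaw": 0}])

```text
clock: 24.55
eef_pos: [542.2, 61.6, 168.5]
tcp_rot: [-3.141, -0.0, 3.007]
contact_force: [0.1, -0.7, 1.5]
opening: 0.116
grasp_force: 62.8
```

```bash
python3 m.py
```

```text
plate 30 401 [0.903 0.937 0.98 ]
plate 60 416 [0.885 0.905 0.932]
plate 90 371 [0.875 0.89  0.906]
plate 120 355 [0.865 0.883 0.897]
mark 93 25 0.7842680435169767
mark 103 11 0.7756484686576671
mark 113 16 0.777113331012804
tcp local y -10.132523988437244 z 167.8088000148157 bar angle est 0.8453330422718441 0.11739870262750841 62.84428596496582 [ 0.9 -3.1  2. ] 24.6
```

Emit:
play_rows(steps=[{"delta_pos": [0, -0.28, 0.25], "yaw": 0, "jaw": 0}, {"delta_pos": [0, -0.56, 0.5], "yaw": 0, "jaw": 0}, {"delta_pos": [0, -0.83, 0.76], "yaw": 0, "jaw": 0}, {"delta_pos": [0, -1.08, 1.0], "yaw": 0, "jaw": 0}, {"delta_pos": [0, -1.08, 1.0], "yaw": 0, "jaw": 0}, {"delta_pos": [0, -1.08, 1.0], "yaw": 0, "jaw": 0}, {"delta_pos": [0, -1.08, 1.0], "yaw": 0, "jaw": 0}, {"delta_pos": [0, -1.08, 1.0], "yaw": 0, "jaw": 0}])

```text
clock: 25.4
eef_pos: [540.9, 51.8, 158.7]
tcp_rot: [-3.141, -0.0, 3.007]
contact_force: [1.1, -2.0, 0.6]
opening: 0.118
grasp_force: 63.6
```

```bash
python3 m.py
python3 - <<'E'
from h import *
im,d=vision.grab_frame('scene'); save('s8',cv2.resize(im[160:340,280:460],(600,600),interpolation=cv2.INTER_CUBIC)); c=cloud('scene',d)
k=c[(np.hypot(c[...,0]-498,c[...,1]+284)<45)&(c[...,2]>200)]; print('brush top',k.mean(0).round(1),k[:,2].max())
E
```

```text
plate 30 438 [0.824 0.866 0.924]
plate 60 467 [0.806 0.834 0.858]
plate 90 417 [0.803 0.818 0.837]
plate 120 371 [0.792 0.812 0.824]
mark 93 16 0.7813990923136611
mark 103 12 0.7819593594050211
mark 113 19 0.7761197219546662
tcp local y -19.191111043452782 z 158.7425522207297 bar angle est 0.7773281389146836 0.11605780279197513 63.55374097824097 [ 0.8 -1.8  1. ] 25.45
brush top [ 496.9 -280.   206.9] 211.97484510725894
```

View pics/s8.png

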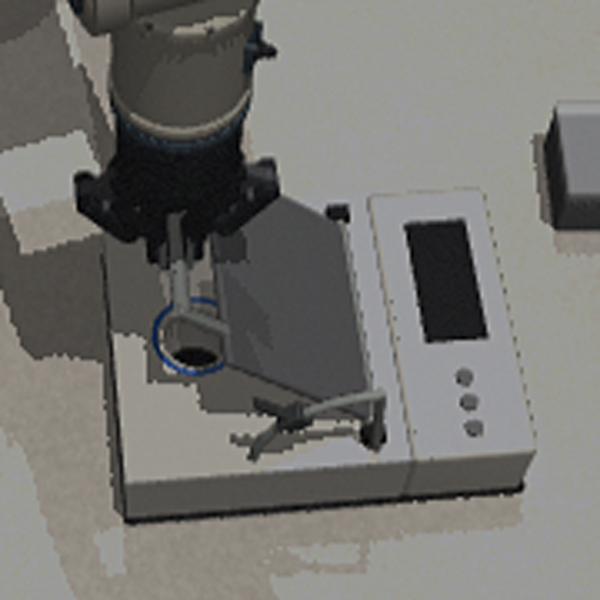

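The picture shows the bar held in the fingers at (180,270), with the cover plate's edge parallel to the clip's pointer at (265,408). Measured angles are about 0.78 for the cover and 0.77 for the clip, the brush is in its stand and everything is still. I hand the job in.

```bash
python3 -c "
from h import *
print(r.sign_off())"
```

```text
the job is handed in; nothing more can be done
None
```

I took the job through every step and handed it in at about 25.5 s of the 61 s limit; the sign-off gave no verdict. The brush went down the well twice and stands back in its stand, and the fingers are holding the cover at about 0.78 rad against the clip's roughly 0.77 rad (tolerance 0.08).

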